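# Sort the bench leftovers into their trays

### The job

Sort the leftovers on the bench into the trays by kind: both solder spools into the yellow tray, both batteries (the block and the round cell) into the red tray, and the aluminium block into the white tray. Each is to sit flat on its tray's floor, the same way up as it is now, with nothing stacked; leave the flux jar and the tape roll standing where they are.

Things in the scene. Friction and masses are not known exactly. Their poses are not given: they have to be found in the camera images.
- green_spool: Solder spool with GREEN flanges wound with grey solder, standing on its flange: round, 49 mm across, 52 mm tall, 0.22 kg. Origin at the underside, z up; its round axis stands 3 mm from the origin along the body's -y (a short loose end sticks out, look only).
- blue_spool: Small solder spool with BLUE flanges, standing on its flange: round, 42 mm across, 30 mm tall, 0.09 kg. Origin at the underside, z up; its round axis stands 2 mm from the origin along the body's -y.
- block_battery: Block battery, black with a copper-coloured end, lying on its side: 27 mm wide (body x), 47 mm long (body y), 18 mm tall, 0.045 kg. Origin at the middle of its underside, z up; pinch it across the 27 mm.
- round_cell: Round battery cell standing on end, purple sleeve, bare steel upper band and a small steel button on top: 33 mm diameter, 59 mm tall, 0.13 kg. Origin at the centre of its underside, z up.
- alu_block: Plain pale silver-white bare aluminium block with three small drilled holes in its top: 32 mm (body x) by 50 mm (body y), 20 mm tall, 0.16 kg. Origin at the centre of its underside, z up; pinch it across the 32 mm.
- yellow_tray: YELLOW low open tray, fixed: outside 112 mm (body x) by 146 mm (body y), walls 4 mm thick and 18 mm high, inside 104 by 138 mm, inner floor 4 mm above the bench. Origin at the centre of its underside, z up; a blank card on its -x side.
- red_tray: RED low open tray, fixed, the same sizes as the yellow one (112 by 146 mm outside, 104 by 138 mm inside, 18 mm high, floor 4 mm thick); origin at the centre of its underside.
- white_tray: WHITE low open tray, fixed, the same sizes as the yellow one (112 by 146 mm outside, 104 by 138 mm inside, 18 mm high, floor 4 mm thick); origin at the centre of its underside.
- flux_jar: Bystander, to be left alone: amber jar with a black screw lid, 52 mm across, 38 mm tall, standing loose on the bench. Origin at the centre of its underside.
- tape_roll: Bystander, to be left alone: roll of black tape with a brown card core, lying flat, 55 mm across, 19 mm tall, loose on the bench. Origin near the centre of its underside.
There are look-alikes about, which are no part of the job. Leave any orange or pink look-alike of the green_spool alone.

How it is judged:
By the outcome, as a careful person would: the job done as asked, in the order asked, and still so for the second after the job is handed in, with the robot touching nothing.
It also fails if it takes over 120 s, if anything falls off the work surface, if the arm or the gripper's body presses on something with over 40 N, if the wrist force passes 120 N, or if a joint passes its speed limit or range.

### The arm

A 6-joint arm with a two-finger parallel gripper is mounted at the origin on a cart in front of the work surface, level with it; the furniture and walls round the work are solid. World frame = base frame: x ahead of the robot, y to its left, z up, the work surface at z = 0. Lengths are in mm, angles in rad, forces in N, time in s.
With the tool pointing down it reaches from about 350 to 875 mm from the base axis. Payload 4.2 kg.
Tool frame: the origin (TCP) lies midway between the tips of the shut fingers; the grasp point (between the pads) lies 19 mm behind it; z points along the fingers, y is the line along which they close (so a half turn about z gives the same grasp; the last joint's range is limited). The gripper opens to 85 mm and grips with 20 to 120 N. Pads are 22 mm wide; open, the fingers measure 114 mm over their backs; the gripper's body (76 mm by 85 mm) begins 54 mm behind the grasp point. The pads swing forward as they close: fully open they stand 13 mm farther back than shut.
Start: joints at [-0.9, 0.385, 0.008, 0, -1.194, -0.259], TCP at [250.175, -572.723, 231.312] pointing down, gripper open.
Joint ranges: [-3.14, 3.14], [-1.21, 2.06], [-1.07, 1.41], [-3.16, 2.05], [-2.99, -0.16], [-3.1, 3.1]. Speed limits (rad/s): [2.79, 2.79, 3.14, 3.14, 3.14, 3.14].

### API

Orientations are given as a unit quaternion [x, y, z, w].
In Python, from bench import arm gives the robot as it stands. The module is installed in compiled form; this text tells all that it offers.
- The arm moves only by the shell command python3 -m handwheel 'ROWS' [OPENING]. ROWS is JSON, a list of rows, each an object of numbers: "x", "y", "z": the shift along the world's x, y, z each as a share of 20 cm, from -1 to 1; "ax", "ay", "az": the turn, a rotation vector about the world's x, y, z each as a share of 90 degrees, from -1 to 1. In form: [{"x": .., "y": .., "z": .., "ax": .., "ay": .., "az": ..}, ...]. A call has exactly 8 rows; each row shifts and turns the commanded pose from where the row before left it; what a row does not reach is not made up. A row lasts 1/10 s, in which the tool goes at most 50 mm and 8.59 degrees, less where a joint would pass 70% of its speed; a pose out of reach is approached as far as the arm can. A call with a number of a shift or a turn outside -1 to 1 is refused whole. A call with a gripper value outside its range is refused whole. OPENING is the opening, from -1 (shut) to 1 (fully open), set as the call begins (- or left out, the last holds). The fingers move at their own pace and stop on an object; the grip force is fixed at half the most. Time passes only in rows, so rows that do not move let the fingers close, or fill a call up. It gives the time, the measured TCP pose, the force, the opening and the grip force at its end, in the units of the state.
- arm.read_state(): the state, without advancing time (a new reading comes with each control period).
- arm.get_image(name): name is "scene" or "top" or "wrist"; returns the picture (480x640x3 uint8, red, green, blue); there is no depth.
- arm.camera_params(name): a dict with "K" (3x3 intrinsics, pixels), "position" and "orientation" of the camera in the world. Camera axes: x right, y down, z forward; pixel columns grow to the right and rows downward; lengths in mm; the calibration is good to about 2 mm. A picture is of the moment at which its call begins: read the wrist's pose just before it. camera_params takes no time and is no camera call; for the wrist camera it gives the pose at the moment of the call.
- arm.job_done(): hands the job in; it is judged then, once.
The state is a dict: "clock": time; "joints": joint angles; "joint_vel": joint speeds; "joint_efforts": joint torques, N m; "position": TCP position; "ee_rot": TCP orientation; "contact_force": force on the tool from outside, world axes, zero at the start; "wrist_torque": the same for the moment, N m; "gripper_width": finger opening in mm; "grasp_force": force on a finger pad.
Only numpy, scipy, OpenCV 4.12 (cv2) and the standard library are available. Lean on these libraries where they do the work, as an engineer would, in place of code of your own. Each camera call takes 0.05 s, during which the arm holds its last target. There are 200 camera calls.

## Working session

There is one attempt and no reset: what is moved stays moved. The work goes in short steps, Python scripts to look and compute and a shell command to move; the robot and the scene stay as the last step left them, time stands still between calls to the robot, and variables do not carry over. Pictures are saved under pics/ and viewed, at most 14 in all, crops included, and the job is handed in when it is done.

```bash
mkdir -p pics; python3 - <<'E'
from bench import arm
import cv2
for n in("top","scene"):
    im=arm.get_image(n); cv2.imwrite(f"pics/{n}0.png",im[:,:,::-1]); p=arm.camera_params(n); print(n,p)
s=arm.read_state(); print({k:s[k] for k in("clock","position","ee_rot","gripper_width","contact_force")})
E
```

```text
top {'K': array([[554.87154213,   0.        , 325.37491665],
       [  0.        , 554.87154213, 237.28425835],
       [  0.        ,   0.        ,   1.        ]]), 'position': array([ 184.12652147,   31.17289222, 1421.47566055]), 'orientation': array([ 0.71399379, -0.69199831,  0.07563942, -0.0750325 ])}
scene {'K': array([[471.90062207,   0.        , 317.74749094],
       [  0.        , 471.90062207, 239.82793948],
       [  0.        ,   0.        ,   1.        ]]), 'position': array([-73.25134009, 598.48151207, 563.72535278]), 'orientation': array([-0.32503188,  0.81966777, -0.44070785,  0.16815354])}
{'clock': 0.1, 'position': array([ 249.96997562, -572.26327906,  230.31727217]), 'ee_rot': array([-2.04376468e-01,  9.78891853e-01,  9.61995256e-04, -2.70649976e-04]), 'gripper_width': 85.37099182904619, 'contact_force': array([-0.04837954,  0.25099177, -0.34698841])}
```

View pics/top0.png

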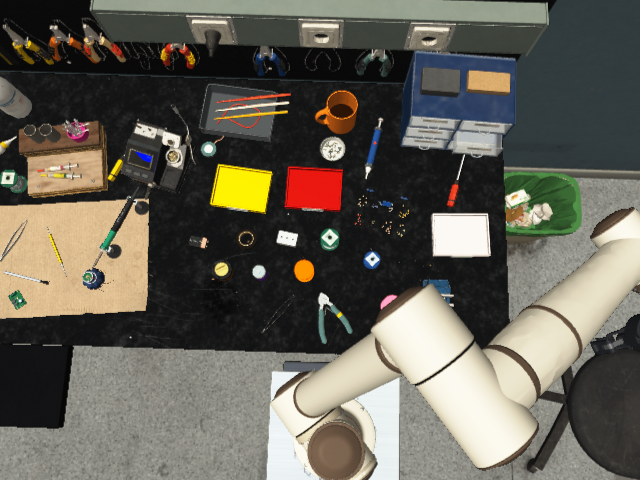

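View pics/scene0.png

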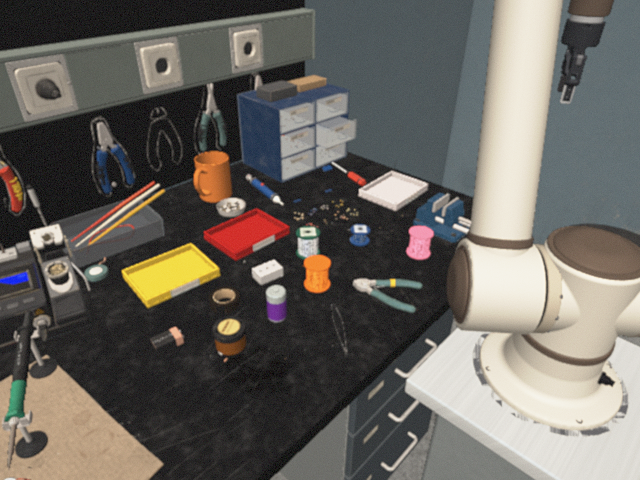

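The top view shows:
- **Trays:** yellow (241,189), red (314,189), white (461,235).
- **To be moved:** block battery (199,241), alu block (287,239), green spool (330,239), blue spool (372,260), round cell (259,271).
- **Left alone:** tape roll (246,239), flux jar (222,269), the orange spool look-alike (304,271) and the pink one (390,302).

Next I'll measure these and make one confirming crop.

```bash
cat > h.py <<'E'
import numpy as np,cv2
from scipy.spatial.transform import Rotation as R
def ray(p,uv,z):
    d=R.from_quat(p["orientation"]).as_matrix()@np.linalg.inv(p["K"])@np.array([uv[0],uv[1],1.])
    c=np.array(p["position"]); return (c+d*(z-c[2])/d[2])[:2]
def proj(p,X):
    v=p["K"]@R.from_quat(p["orientation"]).as_matrix().T@(np.array(X,float)-p["position"]); return v[:2]/v[2]
def rect(p,mask,z,off=(0,0)):
    "biggest blob in mask -> min-area rect of its hull cast onto plane z"
    cs,_=cv2.findContours(mask.astype(np.uint8),cv2.RETR_EXTERNAL,cv2.CHAIN_APPROX_NONE)
    c=max(cs,key=cv2.contourArea)[:,0]
    w=np.array([ray(p,q+np.array(off),z) for q in c],np.float32)
    (cx,cy),(a,b),t=cv2.minAreaRect(w); return [round(float(v),1) for v in (cx,cy,a,b,t)]
E
python3 - <<'E'
from h import *
from bench import arm
im=cv2.imread("pics/top0.png"); p=arm.camera_params("top"); hsv=cv2.cvtColor(im,cv2.COLOR_BGR2HSV)
def win(n,x,y,r,z,f):
    s=hsv[y-r:y+r,x-r:x+r].astype(int); m=f(s[...,0],s[...,1],s[...,2])
    print(n,rect(p,cv2.morphologyEx(m.astype(np.uint8),cv2.MORPH_CLOSE,np.ones((3,3))),z,(x-r,y-r)))
win("yellow",241,189,40,18,lambda h,s,v:(abs(h-28)<8)&(s>120)&(v>90))
win("red",314,189,36,18,lambda h,s,v:((h<8)|(h>172))&(s>120)&(v>90))
win("white",461,235,38,18,lambda h,s,v:(s<60)&(v>110))
win("alu",287,239,14,20,lambda h,s,v:(v>110))
win("green",330,239,15,52,lambda h,s,v:(v>75))
win("blue",372,260,14,30,lambda h,s,v:(v>75))
win("cell",259,271,12,59,lambda h,s,v:(v>75))
win("batt",199,241,15,18,lambda h,s,v:(v>50))
win("jar",222,269,14,38,lambda h,s,v:(v>60))
win("tape",246,239,14,19,lambda h,s,v:(v>50))
win("orange",304,271,14,52,lambda h,s,v:(v>75))
win("pink",388,302,12,52,lambda h,s,v:(v>75)&(h>150))
cv2.imwrite("pics/crop0.png",cv2.resize(im[220:320,180:400],None,fx=3.6,fy=3.6,interpolation=cv2.INTER_CUBIC))
E
```

```text
yellow [614.5, 261.7, 150.1, 118.3, 83.3]
red [619.8, 70.5, 147.2, 117.6, 88.0]
white [507.4, -315.0, 114.3, 149.4, 1.8]
alu [482.6, 134.4, 50.4, 35.7, 79.0]
green [477.0, 24.1, 56.8, 43.0, 1.8]
blue [431.5, -84.2, 41.5, 46.0, 57.6]
cell [386.3, 197.5, 35.3, 32.2, 3.1]
batt [465.4, 362.0, 49.5, 29.4, 87.0]
jar [394.2, 294.9, 35.9, 35.2, 3.9]
tape [479.8, 241.0, 37.0, 39.0, 1.8]
orange [396.0, 85.3, 56.9, 53.0, 46.9]
pink [328.0, -121.7, 17.9, 51.8, 39.8]
```

View pics/crop0.png

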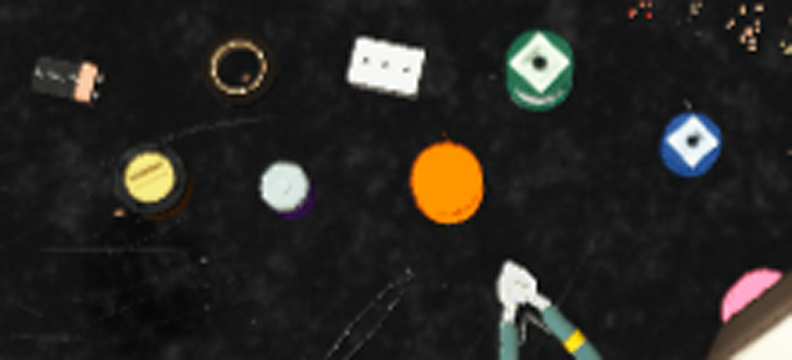

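The crop confirms the targets:
- The green-flanged spool at (330,239) is the wanted one. It is the only spool with green flanges; the orange spool at (304,271) and the pink one at (390,302) stay.
- The pale block with three holes at (287,239) is the aluminium.
- The black block with a copper end at (199,241) is the block battery.
- The steel-topped, purple-sided round at (259,271) is the cell.
- The amber jar at (222,269) stays.

The measured sizes match the ones given, so I'm setting out towards the green spool.

```bash

python3 -m handwheel '[{"x":0.085,"y":0.22,"az":0.09},{"x":0.085,"y":0.22,"az":0.09},{"x":0.085,"y":0.22,"az":0.09},{"x":0.085,"y":0.22,"az":0.09},{"x":0.085,"y":0.22,"az":0.09},{"x":0.085,"y":0.22,"az":0.09},{"x":0.085,"y":0.22,"az":0.09},{"x":0.085,"y":0.22,"az":0.09}]' 1
python3 -m handwheel '[{"x":0.075,"y":0.2,"az":0.02},{"x":0.075,"y":0.2},{"x":0.075,"y":0.2},{"x":0.075,"y":0.2},{"x":0.075,"y":0.2},{"x":0.075,"y":0.2},{},{}]'
python3 - <<'E'
from bench import arm
import cv2
s=arm.read_state();p=arm.camera_params("wrist");cv2.imwrite("pics/w0.png",arm.get_image("wrist")[:,:,::-1])
print(p,s["position"],s["ee_rot"],s["joints"])
E
```

```text
{'K': array([[342.76351056,   0.        , 316.59705394],
       [  0.        , 342.76351056, 242.05116159],
       [  0.        ,   0.        ,   1.        ]]), 'position': array([ 172.6093794 , -606.65816139,  373.21676721]), 'orientation': array([0.54064327, 0.82469953, 0.13970296, 0.08976985])} [ 249.96997562 -572.26327906  230.31727217] [-2.04376468e-01  9.78891853e-01  9.61995256e-04 -2.70649976e-04] [-9.00379227e-01  3.85501865e-01  6.75097943e-03 -4.06658036e-04
 -1.19400806e+00 -2.58613520e-01]invalid input at $[0]: expected keys x, y, z, ax, ay, az
invalid input at $[0]: expected keys x, y, z, ax, ay, az
```

View pics/w0.png

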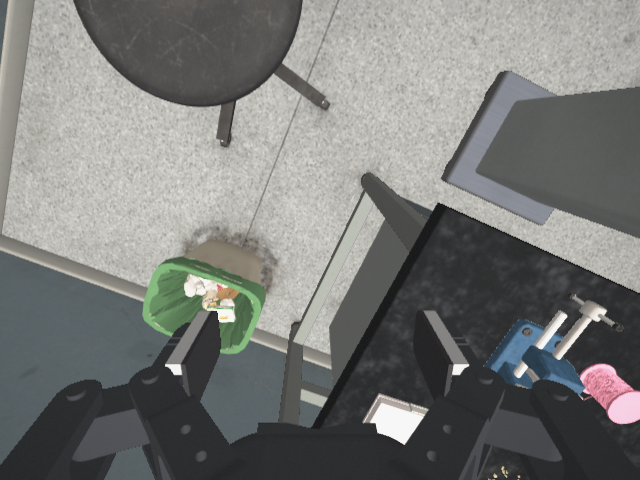

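The move was refused because every row needs all six keys, so that picture is from the start pose: the fingers at the bottom of the frame, and the pink spool at (610,392). I'm sending it again with full rows.

```bash

python3 -m handwheel '[{"x":0.085,"y":0.22,"z":0,"ax":0,"ay":0,"az":0.09},{"x":0.085,"y":0.22,"z":0,"ax":0,"ay":0,"az":0.09},{"x":0.085,"y":0.22,"z":0,"ax":0,"ay":0,"az":0.09},{"x":0.085,"y":0.22,"z":0,"ax":0,"ay":0,"az":0.09},{"x":0.085,"y":0.22,"z":0,"ax":0,"ay":0,"az":0.09},{"x":0.085,"y":0.22,"z":0,"ax":0,"ay":0,"az":0.09},{"x":0.085,"y":0.22,"z":0,"ax":0,"ay":0,"az":0.09},{"x":0.085,"y":0.22,"z":0,"ax":0,"ay":0,"az":0.09}]' 1
python3 -m handwheel '[{"x":0.075,"y":0.2,"z":0,"ax":0,"ay":0,"az":0.02},{"x":0.075,"y":0.2,"z":0,"ax":0,"ay":0,"az":0},{"x":0.075,"y":0.2,"z":0,"ax":0,"ay":0,"az":0},{"x":0.075,"y":0.2,"z":0,"ax":0,"ay":0,"az":0},{"x":0.075,"y":0.2,"z":0,"ax":0,"ay":0,"az":0},{"x":0.075,"y":0.2,"z":0,"ax":0,"ay":0,"az":0},{"x":0,"y":0,"z":0,"ax":0,"ay":0,"az":0},{"x":0,"y":0,"z":0,"ax":0,"ay":0,"az":0}]'
cat >> h.py <<'E'
def look(fn):
    from bench import arm
    s=arm.read_state();p=arm.camera_params("wrist");im=arm.get_image("wrist")[:,:,::-1].copy();cv2.imwrite(f"pics/{fn}.png",im)
    M=R.from_quat(s["ee_rot"]).as_matrix()
    print("clk %.2f"%s["clock"],"pos",s["position"].round(1),"closing",np.degrees(np.arctan2(M[1,1],M[0,1])).round(1),"tz",M[:,2].round(3),"w %.1f g %.1f"%(s["gripper_width"],s["grasp_force"]),"F",s["contact_force"].round(1),"j",s["joints"].round(2))
    return p,im
E
python3 -c "
from h import *
p,im=look('w1');print(p['position'],p['orientation']); print('green',proj(p,[476,24,52]))"
```

```text
clock: 0.95
position: [386.3, -218.9, 231.3]
ee_rot: [-0.699, 0.715, -0.0, 0.0]
contact_force: [0.9, -0.1, -0.2]
gripper_width: 85.3
grasp_force: 0.0
clock: 1.75
position: [476.0, 20.1, 230.8]
ee_rot: [0.709, -0.705, -0.0, 0.001]
contact_force: [-0.2, 0.6, 1.1]
gripper_width: 85.5
grasp_force: 0.0
clk 1.75 pos [476.   20.1 230.8] closing -179.7 tz [-0.001 -0.    -1.   ] w 85.5 g 0.0 F [-0.2  0.6  1.1] j [ 0.38  0.13 -0.34 -0.   -1.1  -0.38]
[476.86949897 -64.92087275 373.71992141] [-0.00194192  0.98600181  0.16671513 -0.00164855]
green [316.22915642 219.62554605]
```

View pics/w1.png

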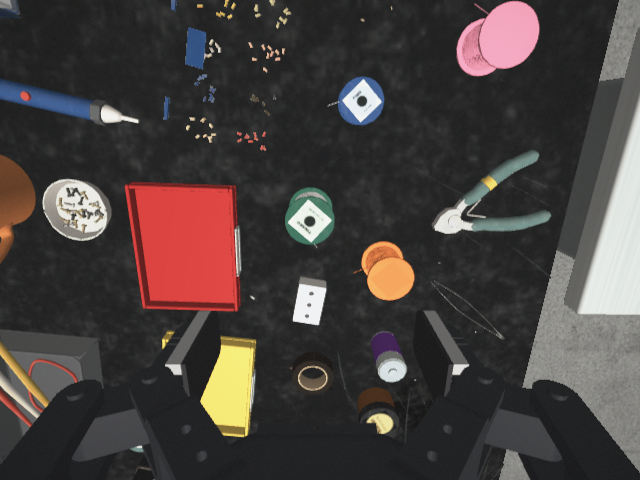

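In the wrist view the green spool's top is at about (310,222), blue at (361,101), alu at (310,301), and the round cell's top at (392,369). The red tray's outline runs (125,183)-(242,312). I'm measuring from this view.

```bash
cat >> h.py <<'E'
def win(p,im,n,x,y,r,z,f,k=5):
    hsv=cv2.cvtColor(im,cv2.COLOR_BGR2HSV).astype(int); y0,x0=max(y-r,0),max(x-r,0)
    s=hsv[y0:y+r,x0:x+r]; m=f(s[...,0],s[...,1],s[...,2]).astype(np.uint8)
    print(n,rect(p,cv2.morphologyEx(m,cv2.MORPH_CLOSE,np.ones((k,k))),z,(x0,y0)))
E
python3 - <<'E'
from h import *
from bench import arm
p=arm.camera_params("wrist"); im=cv2.imread("pics/w1.png")
print("green top disc/label px->",[ray(p,q,52).round(1) for q in((310,221),(287,221),(334,221))])
win(p,im,"label g",310,221,20,52,lambda h,s,v:(s<60)&(v>120))
win(p,im,"label b",361,101,20,30,lambda h,s,v:(s<60)&(v>120))
win(p,im,"blue",361,101,27,30,lambda h,s,v:(abs(h-110)<15)&(s>100)&(v>60))
win(p,im,"alu",310,301,26,20,lambda h,s,v:(v>190)&(s<60))
win(p,im,"cell",392,371,16,59,lambda h,s,v:(v>150)&(s<60))
win(p,im,"red",185,247,75,18,lambda h,s,v:((h<8)|(h>172))&(s>120)&(v>60))
t=arm.camera_params("top")
for n,uv,z in(("g",(330,237.2),52),("b",(372.3,259.6),30),("cell",(259.0,271.6),59)): print(n,ray(t,uv,z).round(1))
E
```

```text
green top disc/label px-> [array([481.8,  24.6]), array([504.2,  24.7]), array([458.4,  24.6])]
label g [482.3, 24.6, 33.6, 34.5, 47.1]
label b [433.6, -85.2, 28.7, 28.8, 43.2]
blue [434.9, -84.5, 43.4, 41.3, 33.2]
alu [484.4, 135.8, 52.7, 31.6, 80.2]
cell [390.9, 195.1, 31.3, 31.4, 52.6]
red [619.9, 68.4, 149.8, 116.1, 88.1]
g [481.6  23. ]
b [431.5 -86.5]
cell [387.3 196.3]
```

```bash

python3 -m handwheel '[{"x":0.03,"y":0.02,"z":-0.2,"ax":0,"ay":0,"az":0},{"x":0,"y":0,"z":-0.2,"ax":0,"ay":0,"az":0},{"x":0,"y":0,"z":-0.2,"ax":0,"ay":0,"az":0},{"x":0,"y":0,"z":-0.2,"ax":0,"ay":0,"az":0},{"x":0,"y":0,"z":-0.15,"ax":0,"ay":0,"az":0},{"x":0,"y":0,"z":-0.1,"ax":0,"ay":0,"az":0},{"x":0,"y":0,"z":-0.065,"ax":0,"ay":0,"az":0},{"x":0,"y":0,"z":0,"ax":0,"ay":0,"az":0}]'
python3 -m handwheel '[{"x":0,"y":0,"z":0,"ax":0,"ay":0,"az":0},{"x":0,"y":0,"z":0,"ax":0,"ay":0,"az":0},{"x":0,"y":0,"z":0,"ax":0,"ay":0,"az":0},{"x":0,"y":0,"z":0,"ax":0,"ay":0,"az":0},{"x":0,"y":0,"z":0,"ax":0,"ay":0,"az":0},{"x":0,"y":0,"z":0,"ax":0,"ay":0,"az":0},{"x":0,"y":0,"z":0,"ax":0,"ay":0,"az":0},{"x":0,"y":0,"z":0,"ax":0,"ay":0,"az":0}]' -1
```

```text
clock: 2.6
position: [480.5, 21.5, 6.8]
ee_rot: [0.707, -0.707, -0.001, 0.002]
contact_force: [0.1, 0.4, -0.5]
gripper_width: 85.6
grasp_force: 0.0
clock: 3.4
position: [483.0, 23.4, 9.7]
ee_rot: [0.708, -0.706, 0.001, -0.001]
contact_force: [0.3, -2.5, 6.1]
gripper_width: 47.7
grasp_force: 61.3
```

Green is gripped (opening 47.7 mm, pad force 61 N). I'm lifting it and carrying it to the +y half of the yellow tray.

```bash

python3 -m handwheel '[{"x":0,"y":0,"z":0.2,"ax":0,"ay":0,"az":0},{"x":0,"y":0,"z":0.2,"ax":0,"ay":0,"az":0},{"x":0.08,"y":0.17,"z":0,"ax":0,"ay":0,"az":0},{"x":0.08,"y":0.17,"z":0,"ax":0,"ay":0,"az":0},{"x":0.08,"y":0.17,"z":0,"ax":0,"ay":0,"az":0},{"x":0.08,"y":0.17,"z":0,"ax":0,"ay":0,"az":0},{"x":0.08,"y":0.17,"z":0,"ax":0,"ay":0,"az":0},{"x":0.08,"y":0.17,"z":0,"ax":0,"ay":0,"az":0}]'
python3 -m handwheel '[{"x":0.1,"y":0.17,"z":0,"ax":0,"ay":0,"az":0},{"x":0.1,"y":0.175,"z":0,"ax":0,"ay":0,"az":0},{"x":0,"y":0,"z":0,"ax":0,"ay":0,"az":0},{"x":0,"y":0,"z":0,"ax":0,"ay":0,"az":0},{"x":0,"y":0,"z":0,"ax":0,"ay":0,"az":0},{"x":0,"y":0,"z":0,"ax":0,"ay":0,"az":0},{"x":0,"y":0,"z":0,"ax":0,"ay":0,"az":0},{"x":0,"y":0,"z":0,"ax":0,"ay":0,"az":0}]'
python3 -c "
from h import *
p,im=look('w2');print('tray px',[proj(p,[x,y,18]).round() for x,y in((614,262),(618,297),(610,227))])"
```

```text
clock: 4.2
position: [577.9, 228.5, 87.9]
ee_rot: [0.708, -0.706, -0.0, 0.0]
contact_force: [-0.4, 0.0, -2.6]
gripper_width: 47.4
grasp_force: 63.1
clock: 5.0
position: [618.1, 295.7, 88.7]
ee_rot: [0.708, -0.706, -0.0, -0.0]
contact_force: [0.5, 0.6, -2.3]
gripper_width: 47.3
grasp_force: 63.1
clk 5.00 pos [618.1 295.7  88.7] closing -179.8 tz [ 0.  0. -1.] w 47.3 g 63.1 F [ 0.5  0.6 -2.3] j [ 0.68  0.6  -0.   -0.   -0.96 -0.68]
tray px [array([323., 208.]), array([317., 259.]), array([330., 151.])]
```

View pics/w2.png

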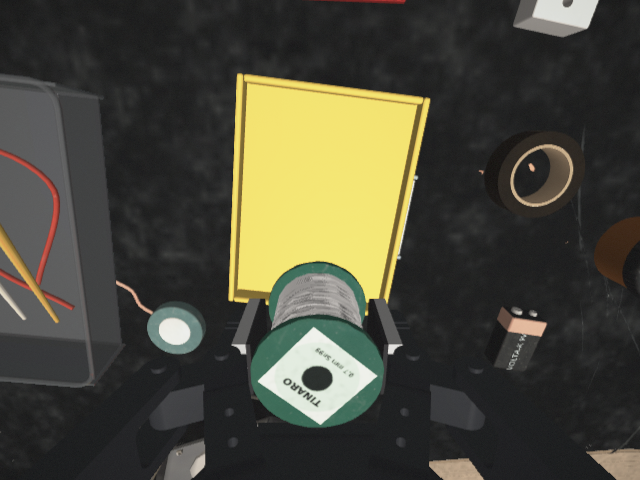

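The wrist view shows the held green spool over the +y end of the yellow tray, with tray rim corners near (239,75), (429,99) and (231,301). I'll cast those to check the centre.

```bash
python3 - <<'E'
from h import *
from bench import arm
p=arm.camera_params("wrist"); im=cv2.imread("pics/w2.png")
for q in((239,75),(429,99),(231,301),(386,306)): print(q,ray(p,q,18).round(1))
win(p,im,"batt",518,338,40,18,lambda h,s,v:(v>60))
win(p,im,"batt copper",523,321,24,18,lambda h,s,v:(s>60)&(h<25)&(v>110))
print(ray(p,(575,172),19),[ray(p,q,18) for q in((498,316),(546,322),(540,336),(505,310))])
E
```

```text
(239, 75) [662.2 185.5]
(429, 99) [553.6 197.8]
(231, 301) [678.2 329.1]
(386, 306) [569.1 332.9]
batt [473.4, 360.6, 52.2, 37.6, 80.3]
batt copper [465.9, 349.8, 12.2, 28.1, 80.2]
[459.7972025  239.10022975] [array([488.61706573, 340.91687247]), array([453.22250245, 345.8095862 ]), array([454.98467656, 357.59499562]), array([484.50854876, 336.03820304])]
```

The tray centre comes out at (616,263), in agreement with the top view. Lowering and releasing part-open.

```bash

python3 -m handwheel '[{"x":0.01,"y":0.005,"z":-0.1,"ax":0,"ay":0,"az":0},{"x":0,"y":0,"z":-0.1,"ax":0,"ay":0,"az":0},{"x":0,"y":0,"z":-0.08,"ax":0,"ay":0,"az":0},{"x":0,"y":0,"z":-0.05,"ax":0,"ay":0,"az":0},{"x":0,"y":0,"z":-0.03,"ax":0,"ay":0,"az":0},{"x":0,"y":0,"z":-0.015,"ax":0,"ay":0,"az":0},{"x":0,"y":0,"z":0,"ax":0,"ay":0,"az":0},{"x":0,"y":0,"z":0,"ax":0,"ay":0,"az":0}]'
python3 -m handwheel '[{"x":0,"y":0,"z":0,"ax":0,"ay":0,"az":0},{"x":0,"y":0,"z":0,"ax":0,"ay":0,"az":0},{"x":0,"y":0,"z":0,"ax":0,"ay":0,"az":0},{"x":0,"y":0,"z":0,"ax":0,"ay":0,"az":0},{"x":0,"y":0,"z":0.05,"ax":0,"ay":0,"az":0},{"x":0,"y":0,"z":0.1,"ax":0,"ay":0,"az":0},{"x":0,"y":0,"z":0.2,"ax":0,"ay":0,"az":0},{"x":0,"y":0,"z":0.2,"ax":0,"ay":0,"az":0}]' 0.4
```

```text
clock: 5.85
position: [620.7, 297.7, 14.1]
ee_rot: [0.708, -0.706, 0.0, -0.001]
contact_force: [0.3, -0.7, -1.8]
gripper_width: 47.1
grasp_force: 63.5
clock: 6.65
position: [619.9, 297.0, 124.6]
ee_rot: [0.708, -0.706, 0.0, 0.001]
contact_force: [0.6, 0.6, 0.6]
gripper_width: 59.6
grasp_force: 0.0
```

Green is released in the tray. Now to the blue spool.

```bash

python3 -m handwheel '[{"x":-0.103,"y":-0.21,"z":0,"ax":0,"ay":0,"az":0},{"x":-0.103,"y":-0.21,"z":0,"ax":0,"ay":0,"az":0},{"x":-0.103,"y":-0.21,"z":0,"ax":0,"ay":0,"az":0},{"x":-0.103,"y":-0.21,"z":0,"ax":0,"ay":0,"az":0},{"x":-0.103,"y":-0.21,"z":0,"ax":0,"ay":0,"az":0},{"x":-0.103,"y":-0.21,"z":0,"ax":0,"ay":0,"az":0},{"x":-0.103,"y":-0.21,"z":0,"ax":0,"ay":0,"az":0},{"x":-0.103,"y":-0.21,"z":0,"ax":0,"ay":0,"az":0}]' 0.8
python3 -m handwheel '[{"x":-0.1,"y":-0.22,"z":0,"ax":0,"ay":0,"az":0},{"x":-0.01,"y":-0.015,"z":-0.1,"ax":0,"ay":0,"az":0},{"x":0,"y":0,"z":-0.2,"ax":0,"ay":0,"az":0},{"x":0,"y":0,"z":-0.15,"ax":0,"ay":0,"az":0},{"x":0,"y":0,"z":-0.1,"ax":0,"ay":0,"az":0},{"x":0,"y":0,"z":-0.05,"ax":0,"ay":0,"az":0},{"x":0,"y":0,"z":0,"ax":0,"ay":0,"az":0},{"x":0,"y":0,"z":0,"ax":0,"ay":0,"az":0}]'
python3 -m handwheel '[{"x":0,"y":0,"z":0,"ax":0,"ay":0,"az":0},{"x":0,"y":0,"z":0,"ax":0,"ay":0,"az":0},{"x":0,"y":0,"z":0,"ax":0,"ay":0,"az":0},{"x":0,"y":0,"z":0,"ax":0,"ay":0,"az":0},{"x":0,"y":0,"z":0,"ax":0,"ay":0,"az":0},{"x":0,"y":0,"z":0,"ax":0,"ay":0,"az":0},{"x":0,"y":0,"z":0,"ax":0,"ay":0,"az":0},{"x":0,"y":0,"z":0,"ax":0,"ay":0,"az":0}]' -1
```

```text
clock: 7.45
position: [454.7, -40.1, 124.4]
ee_rot: [0.709, -0.706, 0.001, -0.001]
contact_force: [0.6, -0.8, 0.1]
gripper_width: 76.8
grasp_force: 0.0
clock: 8.25
position: [434.3, -85.6, 4.2]
ee_rot: [0.708, -0.706, 0.001, -0.001]
contact_force: [0.6, 0.4, -0.7]
gripper_width: 76.8
grasp_force: 0.0
clock: 9.05
position: [434.1, -85.6, 4.5]
ee_rot: [0.709, -0.706, 0.001, -0.001]
contact_force: [-0.7, 1.5, 7.3]
gripper_width: 39.8
grasp_force: 59.6
```

```bash

python3 -m handwheel '[{"x":0,"y":0,"z":0.2,"ax":0,"ay":0,"az":0},{"x":0,"y":0,"z":0.2,"ax":0,"ay":0,"az":0},{"x":0.11,"y":0.2,"z":0,"ax":0,"ay":0,"az":0},{"x":0.11,"y":0.2,"z":0,"ax":0,"ay":0,"az":0},{"x":0.11,"y":0.2,"z":0,"ax":0,"ay":0,"az":0},{"x":0.11,"y":0.2,"z":0,"ax":0,"ay":0,"az":0},{"x":0.11,"y":0.2,"z":0,"ax":0,"ay":0,"az":0},{"x":0.11,"y":0.2,"z":0,"ax":0,"ay":0,"az":0}]'
python3 -m handwheel '[{"x":0.115,"y":0.185,"z":0,"ax":0,"ay":0,"az":0},{"x":0.115,"y":0.185,"z":0,"ax":0,"ay":0,"az":0},{"x":0,"y":0,"z":-0.1,"ax":0,"ay":0,"az":0},{"x":0,"y":0,"z":-0.15,"ax":0,"ay":0,"az":0},{"x":0,"y":0,"z":-0.08,"ax":0,"ay":0,"az":0},{"x":0,"y":0,"z":-0.03,"ax":0,"ay":0,"az":0},{"x":0,"y":0,"z":-0.015,"ax":0,"ay":0,"az":0},{"x":0,"y":0,"z":0,"ax":0,"ay":0,"az":0}]'
python3 -m handwheel '[{"x":0,"y":0,"z":0,"ax":0,"ay":0,"az":0},{"x":0,"y":0,"z":0,"ax":0,"ay":0,"az":0},{"x":0,"y":0,"z":0,"ax":0,"ay":0,"az":0},{"x":0,"y":0,"z":0,"ax":0,"ay":0,"az":0},{"x":0,"y":0,"z":0.05,"ax":0,"ay":0,"az":0},{"x":0,"y":0,"z":0.1,"ax":0,"ay":0,"az":0},{"x":0,"y":0,"z":0.2,"ax":0,"ay":0,"az":0},{"x":0,"y":0,"z":0.2,"ax":0,"ay":0,"az":0}]' 0.3
```

```text
clock: 9.85
position: [565.7, 156.0, 83.6]
ee_rot: [0.708, -0.706, -0.0, -0.0]
contact_force: [1.0, -1.3, -0.6]
gripper_width: 40.0
grasp_force: 61.0
clock: 10.65
position: [611.8, 228.5, 9.3]
ee_rot: [0.708, -0.706, 0.0, -0.001]
contact_force: [-0.4, -0.6, -0.5]
gripper_width: 40.1
grasp_force: 61.0
clock: 11.45
position: [611.1, 228.0, 119.7]
ee_rot: [0.708, -0.706, 0.0, 0.001]
contact_force: [0.3, 0.5, 0.8]
gripper_width: 55.2
grasp_force: 0.0
```

Blue is released. Moving above and just past the block battery for a close look, which also shows the yellow tray.

```bash

python3 -m handwheel '[{"x":-0.1,"y":0.14,"z":0.05,"ax":0,"ay":0,"az":0},{"x":-0.12,"y":0.14,"z":0.05,"ax":0,"ay":0,"az":0},{"x":-0.12,"y":0.14,"z":0.05,"ax":0,"ay":0,"az":0},{"x":-0.12,"y":0.14,"z":0.05,"ax":0,"ay":0,"az":0},{"x":-0.12,"y":0.14,"z":0.05,"ax":0,"ay":0,"az":0},{"x":-0.14,"y":0.14,"z":0.05,"ax":0,"ay":0,"az":0},{"x":0,"y":0,"z":0,"ax":0,"ay":0,"az":0},{"x":0,"y":0,"z":0,"ax":0,"ay":0,"az":0}]' 0.5
python3 -c "
from h import *
p,im=look('w3');print('batt px',proj(p,[466,361,18]).round(),p['position'],p['orientation'])"
```

```text
clock: 12.25
position: [466.8, 397.0, 179.3]
ee_rot: [0.709, -0.705, -0.0, -0.001]
contact_force: [1.0, -0.7, -0.7]
gripper_width: 64.1
grasp_force: 0.0
clk 12.25 pos [466.8 397.  179.3] closing -179.7 tz [ 0.001  0.001 -1.   ] w 64.1 g 0.0 F [ 1.  -0.7 -0.7] j [ 0.97  0.4  -0.1   0.   -1.07 -0.96]
batt px [318. 181.] [467.42915788 311.83810284 322.12249496] [-2.17155195e-03  9.85882523e-01  1.67423378e-01 -5.89167737e-04]
```

View pics/w3.png

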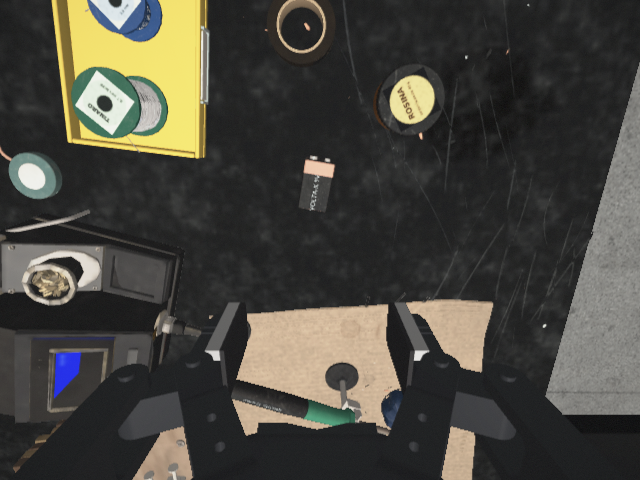

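The view shows both spools standing in the yellow tray at (105,100) and (140,15). The block battery has corners at about (306,159), (335,163), (326,212) and (299,208), with the copper end towards -y; the jar is at (410,98) and the tape at (302,25).

```bash
python3 - <<'E'
from h import *
from bench import arm
p=arm.camera_params("wrist"); im=cv2.imread("pics/w3.png")
w=np.array([ray(p,q,18) for q in((306,159),(335,163),(326,212),(299,208))],np.float32); print(w.round(1),cv2.minAreaRect(w))
win(p,im,"batt",317,184,34,18,lambda h,s,v:(v>48),3)
E
```

```text
[[476.6 340.9]
 [451.4 344.2]
 [458.7 388. ]
 [483.2 384.3]] ((467.3312072753906, 364.28515625), (44.44265365600586, 25.3675479888916), 81.27609252929688)
batt [467.9, 362.6, 48.6, 27.3, 79.7]
```

```bash

python3 -m handwheel '[{"x":0.005,"y":-0.17,"z":0,"ax":0,"ay":0,"az":-0.055},{"x":0,"y":0,"z":-0.2,"ax":0,"ay":0,"az":-0.055},{"x":0,"y":0,"z":-0.2,"ax":0,"ay":0,"az":0},{"x":0,"y":0,"z":-0.2,"ax":0,"ay":0,"az":0},{"x":0,"y":0,"z":-0.15,"ax":0,"ay":0,"az":0},{"x":0,"y":0,"z":-0.1,"ax":0,"ay":0,"az":0},{"x":0,"y":0,"z":-0.03,"ax":0,"ay":0,"az":0},{"x":0,"y":0,"z":0,"ax":0,"ay":0,"az":0}]'
python3 -m handwheel '[{"x":0,"y":0,"z":0,"ax":0,"ay":0,"az":0},{"x":0,"y":0,"z":0,"ax":0,"ay":0,"az":0},{"x":0,"y":0,"z":0,"ax":0,"ay":0,"az":0},{"x":0,"y":0,"z":0,"ax":0,"ay":0,"az":0},{"x":0,"y":0,"z":0,"ax":0,"ay":0,"az":0},{"x":0,"y":0,"z":0,"ax":0,"ay":0,"az":0},{"x":0,"y":0,"z":0,"ax":0,"ay":0,"az":0},{"x":0,"y":0,"z":0,"ax":0,"ay":0,"az":0}]' -1
```

```text
clock: 13.1
position: [468.8, 361.0, 1.5]
ee_rot: [-0.644, 0.765, -0.0, -0.001]
contact_force: [-0.6, -1.0, 1.2]
gripper_width: 64.0
grasp_force: 0.0
clock: 13.9
position: [469.1, 363.1, 4.0]
ee_rot: [-0.645, 0.764, 0.0, 0.001]
contact_force: [-0.6, -1.4, 5.8]
gripper_width: 24.6
grasp_force: 62.1
```

Battery gripped. Carrying it to the +y half of the red tray.

```bash

python3 -m handwheel '[{"x":0,"y":0,"z":0.2,"ax":0,"ay":0,"az":0},{"x":0,"y":0,"z":0.2,"ax":0,"ay":0,"az":0},{"x":0.1,"y":-0.17,"z":0.02,"ax":0,"ay":0,"az":0},{"x":0.1,"y":-0.17,"z":0.02,"ax":0,"ay":0,"az":0},{"x":0.1,"y":-0.17,"z":0.02,"ax":0,"ay":0,"az":0},{"x":0.1,"y":-0.17,"z":0.02,"ax":0,"ay":0,"az":0},{"x":0.1,"y":-0.17,"z":0.02,"ax":0,"ay":0,"az":0},{"x":0.1,"y":-0.17,"z":0.02,"ax":0,"ay":0,"az":0}]'
python3 -m handwheel '[{"x":0.08,"y":-0.135,"z":0,"ax":0,"ay":0,"az":0.045},{"x":0.08,"y":-0.135,"z":0,"ax":0,"ay":0,"az":0.045},{"x":0,"y":0,"z":-0.15,"ax":0,"ay":0,"az":0},{"x":0,"y":0,"z":-0.15,"ax":0,"ay":0,"az":0},{"x":0,"y":0,"z":-0.1,"ax":0,"ay":0,"az":0},{"x":0,"y":0,"z":-0.07,"ax":0,"ay":0,"az":0},{"x":0,"y":0,"z":-0.025,"ax":0,"ay":0,"az":0},{"x":0,"y":0,"z":0,"ax":0,"ay":0,"az":0}]'
python3 -m handwheel '[{"x":0,"y":0,"z":0,"ax":0,"ay":0,"az":0},{"x":0,"y":0,"z":0,"ax":0,"ay":0,"az":0},{"x":0,"y":0,"z":0,"ax":0,"ay":0,"az":0},{"x":0,"y":0,"z":0,"ax":0,"ay":0,"az":0},{"x":0,"y":0,"z":0.05,"ax":0,"ay":0,"az":0},{"x":0,"y":0,"z":0.1,"ax":0,"ay":0,"az":0},{"x":0,"y":0,"z":0.2,"ax":0,"ay":0,"az":0},{"x":0,"y":0,"z":0.2,"ax":0,"ay":0,"az":0}]' 0.1
```

```text
clock: 14.7
position: [588.7, 156.9, 106.6]
ee_rot: [-0.645, 0.764, 0.0, 0.0]
contact_force: [1.8, -0.3, -0.9]
gripper_width: 24.5
grasp_force: 61.3
clock: 15.5
position: [620.6, 104.6, 8.2]
ee_rot: [-0.697, 0.717, -0.0, 0.0]
contact_force: [0.6, -0.2, 0.2]
gripper_width: 24.6
grasp_force: 61.3
clock: 16.3
position: [620.0, 104.0, 118.6]
ee_rot: [-0.697, 0.717, 0.0, -0.001]
contact_force: [1.6, -0.2, -0.0]
gripper_width: 47.2
grasp_force: 0.0
```

```bash

python3 -m handwheel '[{"x":-0.19,"y":0.076,"z":0,"ax":0,"ay":0,"az":0},{"x":-0.19,"y":0.076,"z":0,"ax":0,"ay":0,"az":0},{"x":-0.19,"y":0.076,"z":0,"ax":0,"ay":0,"az":0},{"x":-0.19,"y":0.076,"z":0,"ax":0,"ay":0,"az":0},{"x":-0.19,"y":0.076,"z":0,"ax":0,"ay":0,"az":0},{"x":-0.2,"y":0.075,"z":0,"ax":0,"ay":0,"az":0},{"x":0,"y":0,"z":0,"ax":0,"ay":0,"az":0},{"x":0,"y":0,"z":0,"ax":0,"ay":0,"az":0}]' 0.5
python3 -m handwheel '[{"x":0,"y":0,"z":-0.1,"ax":0,"ay":0,"az":0},{"x":0,"y":0,"z":-0.1,"ax":0,"ay":0,"az":0},{"x":0,"y":0,"z":-0.1,"ax":0,"ay":0,"az":0},{"x":0,"y":0,"z":-0.1,"ax":0,"ay":0,"az":0},{"x":0,"y":0,"z":-0.08,"ax":0,"ay":0,"az":0},{"x":0,"y":0,"z":-0.045,"ax":0,"ay":0,"az":0},{"x":0,"y":0,"z":0,"ax":0,"ay":0,"az":0},{"x":0,"y":0,"z":0,"ax":0,"ay":0,"az":0}]'
python3 -m handwheel '[{"x":0,"y":0,"z":0,"ax":0,"ay":0,"az":0},{"x":0,"y":0,"z":0,"ax":0,"ay":0,"az":0},{"x":0,"y":0,"z":0,"ax":0,"ay":0,"az":0},{"x":0,"y":0,"z":0,"ax":0,"ay":0,"az":0},{"x":0,"y":0,"z":0,"ax":0,"ay":0,"az":0},{"x":0,"y":0,"z":0,"ax":0,"ay":0,"az":0},{"x":0,"y":0,"z":0,"ax":0,"ay":0,"az":0},{"x":0,"y":0,"z":0,"ax":0,"ay":0,"az":0}]' -1
```

```text
clock: 17.1
position: [390.2, 196.1, 118.4]
ee_rot: [-0.698, 0.716, -0.0, 0.001]
contact_force: [0.4, -1.0, 0.5]
gripper_width: 63.8
grasp_force: 0.0
clock: 17.9
position: [391.2, 195.5, 12.6]
ee_rot: [-0.697, 0.717, -0.0, 0.0]
contact_force: [0.2, 0.2, -0.6]
gripper_width: 63.8
grasp_force: 0.0
clock: 18.7
position: [390.8, 195.7, 13.2]
ee_rot: [-0.697, 0.717, -0.0, 0.001]
contact_force: [-0.6, -0.5, 6.3]
gripper_width: 32.0
grasp_force: 59.1
```

```bash

python3 -m handwheel '[{"x":0,"y":0,"z":0.22,"ax":0,"ay":0,"az":0},{"x":0,"y":0,"z":0.22,"ax":0,"ay":0,"az":0},{"x":0.19,"y":-0.134,"z":0,"ax":0,"ay":0,"az":0},{"x":0.19,"y":-0.134,"z":0,"ax":0,"ay":0,"az":0},{"x":0.19,"y":-0.134,"z":0,"ax":0,"ay":0,"az":0},{"x":0.19,"y":-0.134,"z":0,"ax":0,"ay":0,"az":0},{"x":0.19,"y":-0.134,"z":0,"ax":0,"ay":0,"az":0},{"x":0.19,"y":-0.134,"z":0,"ax":0,"ay":0,"az":0}]'
python3 -m handwheel '[{"x":0,"y":0,"z":0,"ax":0,"ay":0,"az":0},{"x":0,"y":0,"z":-0.12,"ax":0,"ay":0,"az":0},{"x":0,"y":0,"z":-0.12,"ax":0,"ay":0,"az":0},{"x":0,"y":0,"z":-0.1,"ax":0,"ay":0,"az":0},{"x":0,"y":0,"z":-0.05,"ax":0,"ay":0,"az":0},{"x":0,"y":0,"z":-0.025,"ax":0,"ay":0,"az":0},{"x":0,"y":0,"z":0,"ax":0,"ay":0,"az":0},{"x":0,"y":0,"z":0,"ax":0,"ay":0,"az":0}]'
python3 -m handwheel '[{"x":0,"y":0,"z":0,"ax":0,"ay":0,"az":0},{"x":0,"y":0,"z":0,"ax":0,"ay":0,"az":0},{"x":0,"y":0,"z":0,"ax":0,"ay":0,"az":0},{"x":0,"y":0,"z":0,"ax":0,"ay":0,"az":0},{"x":0,"y":0,"z":0.05,"ax":0,"ay":0,"az":0},{"x":0,"y":0,"z":0.1,"ax":0,"ay":0,"az":0},{"x":0,"y":0,"z":0.2,"ax":0,"ay":0,"az":0},{"x":0,"y":0,"z":0.2,"ax":0,"ay":0,"az":0}]' 0.2
```

```text
clock: 19.5
position: [619.3, 33.2, 99.9]
ee_rot: [-0.697, 0.717, 0.0, -0.0]
contact_force: [1.3, 1.1, -0.0]
gripper_width: 31.7
grasp_force: 60.1
clock: 20.3
position: [618.9, 34.9, 18.2]
ee_rot: [-0.697, 0.717, -0.0, 0.001]
contact_force: [-0.1, 1.0, -1.1]
gripper_width: 31.7
grasp_force: 60.5
clock: 21.1
position: [618.0, 34.3, 128.7]
ee_rot: [-0.697, 0.717, 0.0, -0.001]
contact_force: [-0.0, -0.1, 0.5]
gripper_width: 51.6
grasp_force: 0.0
```

```bash

python3 -m handwheel '[{"x":-0.168,"y":0.126,"z":0,"ax":0,"ay":0,"az":-0.05},{"x":-0.168,"y":0.126,"z":0,"ax":0,"ay":0,"az":-0.05},{"x":-0.168,"y":0.126,"z":0,"ax":0,"ay":0,"az":0},{"x":-0.168,"y":0.126,"z":0,"ax":0,"ay":0,"az":0},{"x":0,"y":0,"z":0,"ax":0,"ay":0,"az":0},{"x":0,"y":0,"z":-0.1,"ax":0,"ay":0,"az":0},{"x":0,"y":0,"z":-0.15,"ax":0,"ay":0,"az":0},{"x":0,"y":0,"z":-0.1,"ax":0,"ay":0,"az":0}]' 0.5
python3 -m handwheel '[{"x":0,"y":0,"z":-0.1,"ax":0,"ay":0,"az":0},{"x":0,"y":0,"z":-0.1,"ax":0,"ay":0,"az":0},{"x":0,"y":0,"z":-0.05,"ax":0,"ay":0,"az":0},{"x":0,"y":0,"z":-0.025,"ax":0,"ay":0,"az":0},{"x":0,"y":0,"z":0,"ax":0,"ay":0,"az":0},{"x":0,"y":0,"z":0,"ax":0,"ay":0,"az":0},{"x":0,"y":0,"z":0,"ax":0,"ay":0,"az":0},{"x":0,"y":0,"z":0,"ax":0,"ay":0,"az":0}]'
python3 -m handwheel '[{"x":0,"y":0,"z":0,"ax":0,"ay":0,"az":0},{"x":0,"y":0,"z":0,"ax":0,"ay":0,"az":0},{"x":0,"y":0,"z":0,"ax":0,"ay":0,"az":0},{"x":0,"y":0,"z":0,"ax":0,"ay":0,"az":0},{"x":0,"y":0,"z":0,"ax":0,"ay":0,"az":0},{"x":0,"y":0,"z":0,"ax":0,"ay":0,"az":0},{"x":0,"y":0,"z":0,"ax":0,"ay":0,"az":0},{"x":0,"y":0,"z":0,"ax":0,"ay":0,"az":0}]' -1
```

```text
clock: 21.9
position: [484.1, 135.2, 56.8]
ee_rot: [-0.639, 0.769, 0.0, 0.0]
contact_force: [0.4, -0.2, -0.5]
gripper_width: 64.2
grasp_force: 0.0
clock: 22.7
position: [484.4, 135.5, 3.0]
ee_rot: [-0.639, 0.769, -0.0, 0.001]
contact_force: [0.5, -0.0, -0.4]
gripper_width: 64.1
grasp_force: 0.0
clock: 23.5
position: [484.2, 135.5, 2.8]
ee_rot: [-0.639, 0.769, -0.0, 0.0]
contact_force: [-0.3, 0.2, 6.9]
gripper_width: 30.7
grasp_force: 60.2
```

```bash

python3 -m handwheel '[{"x":0,"y":0,"z":0.22,"ax":0,"ay":0,"az":0},{"x":0,"y":0,"z":0.22,"ax":0,"ay":0,"az":0},{"x":0.01,"y":-0.2,"z":0.01,"ax":0,"ay":0,"az":0},{"x":0.01,"y":-0.2,"z":0.01,"ax":0,"ay":0,"az":0},{"x":0.01,"y":-0.2,"z":0.01,"ax":0,"ay":0,"az":0},{"x":0.01,"y":-0.2,"z":0.01,"ax":0,"ay":0,"az":0.045},{"x":0.01,"y":-0.2,"z":0.01,"ax":0,"ay":0,"az":0.045},{"x":0.01,"y":-0.2,"z":0.01,"ax":0,"ay":0,"az":0.045}]'
python3 -m handwheel '[{"x":0.01,"y":-0.16,"z":0,"ax":0,"ay":0,"az":0},{"x":0.01,"y":-0.16,"z":0,"ax":0,"ay":0,"az":0},{"x":0.01,"y":-0.16,"z":0,"ax":0,"ay":0,"az":0},{"x":0.01,"y":-0.16,"z":0,"ax":0,"ay":0,"az":0},{"x":0,"y":0,"z":0,"ax":0,"ay":0,"az":0},{"x":0,"y":0,"z":0,"ax":0,"ay":0,"az":0},{"x":0,"y":0,"z":0,"ax":0,"ay":0,"az":0},{"x":0,"y":0,"z":0,"ax":0,"ay":0,"az":0}]'
python3 -c "
from h import *
p,im=look('w4');win(p,im,'white',320,200,200,18,lambda h,s,v:(s<40)&(v>150)); print(proj(p,[507.4,-315,18]))"
```

```text
clock: 24.3
position: [495.3, -106.3, 101.8]
ee_rot: [0.718, -0.697, -0.0, 0.0]
contact_force: [1.6, -0.0, -1.9]
gripper_width: 30.7
grasp_force: 60.2
clock: 25.1
position: [503.8, -231.8, 102.2]
ee_rot: [0.717, -0.697, -0.0, 0.0]
contact_force: [-0.2, -0.4, -0.9]
gripper_width: 30.7
grasp_force: 60.2
clk 25.10 pos [ 503.8 -231.8  102.2] closing -178.4 tz [-0.  0. -1.] w 30.7 g 60.2 F [-0.2 -0.4 -0.9] j [-0.14  0.4  -0.34 -0.   -0.84  0.17]
white [508.9, -312.3, 113.4, 139.1, 1.6]
[314.53950628 125.46710983]
```

View pics/w4.png

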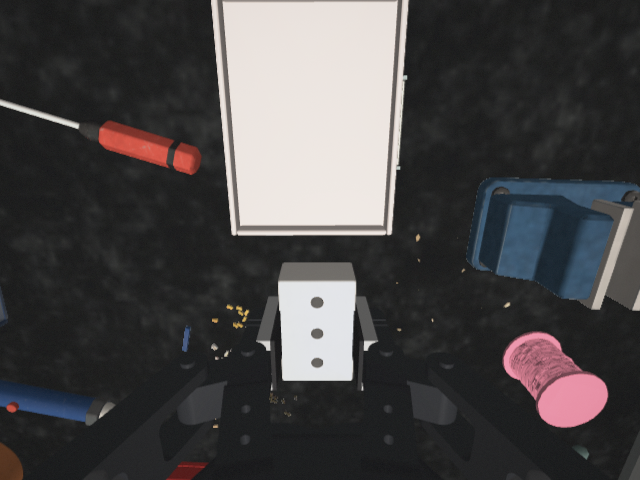

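The aluminium block is held level at (317,330), and the empty white tray lies ahead with its near rim at row 233. The tray centre is (509,-315), in agreement with the top view. Placing now.

```bash

python3 -m handwheel '[{"x":0.015,"y":-0.2,"z":0,"ax":0,"ay":0,"az":0},{"x":0.01,"y":-0.215,"z":0,"ax":0,"ay":0,"az":0},{"x":0,"y":0,"z":-0.1,"ax":0,"ay":0,"az":0},{"x":0,"y":0,"z":-0.15,"ax":0,"ay":0,"az":0},{"x":0,"y":0,"z":-0.12,"ax":0,"ay":0,"az":0},{"x":0,"y":0,"z":-0.08,"ax":0,"ay":0,"az":0},{"x":0,"y":0,"z":-0.025,"ax":0,"ay":0,"az":0},{"x":0,"y":0,"z":0,"ax":0,"ay":0,"az":0}]'
python3 -m handwheel '[{"x":0,"y":0,"z":0,"ax":0,"ay":0,"az":0},{"x":0,"y":0,"z":0,"ax":0,"ay":0,"az":0},{"x":0,"y":0,"z":0,"ax":0,"ay":0,"az":0},{"x":0,"y":0,"z":0,"ax":0,"ay":0,"az":0},{"x":0,"y":0,"z":0.05,"ax":0,"ay":0,"az":0},{"x":0,"y":0,"z":0.1,"ax":0,"ay":0,"az":0},{"x":0,"y":0,"z":0.2,"ax":0,"ay":0,"az":0},{"x":0,"y":0,"z":0.2,"ax":0,"ay":0,"az":0}]' 0.2
python3 -m handwheel '[{"x":0,"y":0.15,"z":0.15,"ax":0,"ay":0,"az":0},{"x":0,"y":0.15,"z":0.15,"ax":0,"ay":0,"az":0},{"x":0,"y":0.15,"z":0.1,"ax":0,"ay":0,"az":0},{"x":0,"y":0.15,"z":0.1,"ax":0,"ay":0,"az":0},{"x":0,"y":0,"z":0.1,"ax":0,"ay":0,"az":0},{"x":0,"y":0,"z":0,"ax":0,"ay":0,"az":0},{"x":0,"y":0,"z":0,"ax":0,"ay":0,"az":0},{"x":0,"y":0,"z":0,"ax":0,"ay":0,"az":0}]'
python3 -c "
from h import *
from bench import arm
look('w5')
t=arm.get_image('top')[:,:,::-1];s=arm.get_image('scene')[:,:,::-1]
a=cv2.resize(t[140:300,180:420],(720,480),interpolation=cv2.INTER_CUBIC); b=cv2.resize(s[150:370,110:470],(720,440)); cv2.imwrite('pics/t5.png',a);cv2.imwrite('pics/s5.png',b)"
```

```text
clock: 25.95
position: [509.1, -315.0, 7.6]
ee_rot: [0.717, -0.697, -0.0, 0.0]
contact_force: [0.3, -0.3, -0.7]
gripper_width: 30.5
grasp_force: 60.2
clock: 26.75
position: [508.5, -315.7, 118.7]
ee_rot: [0.717, -0.697, -0.0, 0.0]
contact_force: [0.6, -1.1, 0.9]
gripper_width: 51.3
grasp_force: 0.0
clock: 27.55
position: [508.2, -195.9, 236.4]
ee_rot: [0.716, -0.698, -0.001, 0.0]
contact_force: [0.6, 0.0, -0.6]
gripper_width: 51.3
grasp_force: 0.0
clk 27.55 pos [ 508.2 -195.9  236.4] closing -178.5 tz [-0.002  0.001 -1.   ] w 51.3 g 0.0 F [ 0.6  0.  -0.6] j [-0.07  0.25 -0.18 -0.   -1.15  0.1 ]
```

View pics/w5.png

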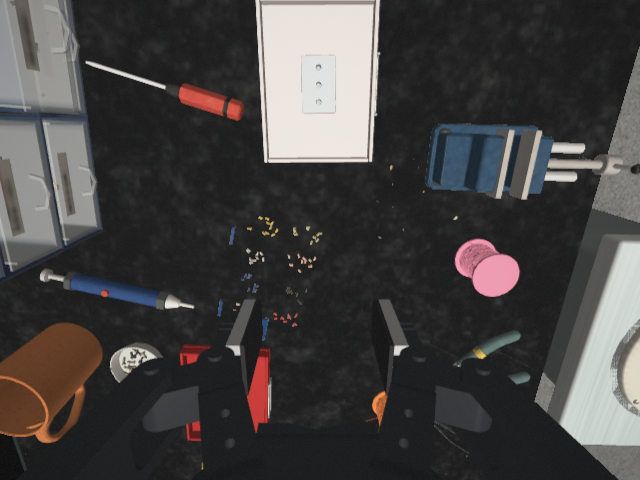

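View pics/t5.png

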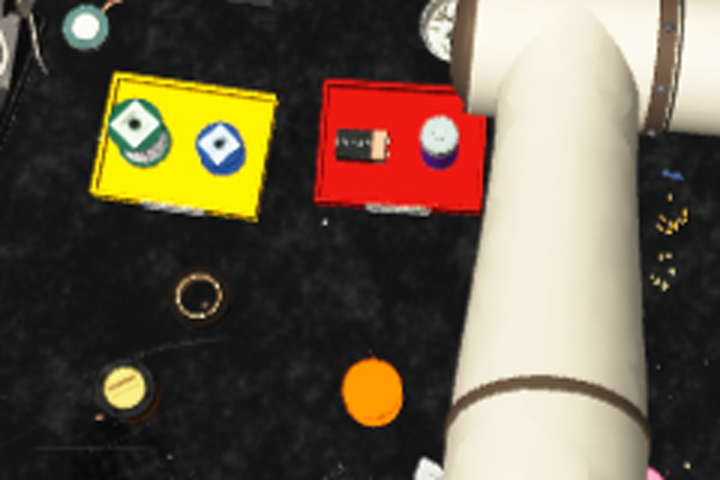

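View pics/s5.png

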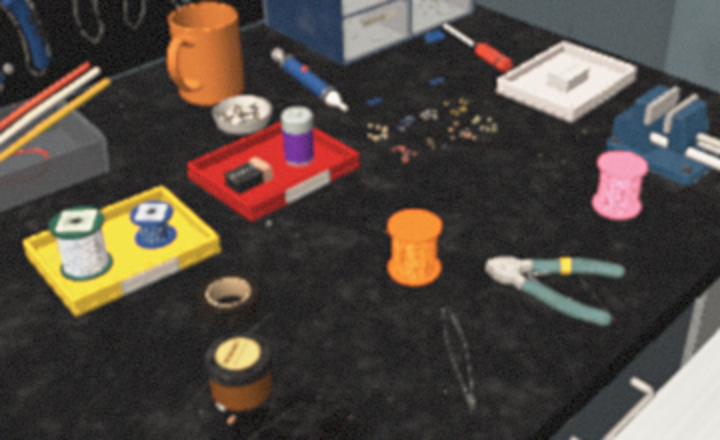

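All three pictures agree:
- **Yellow tray:** both spools stand upright; top crop (138,130) and (220,145).
- **Red tray:** the block battery lies flat at (362,145) and the cell stands at (438,142).
- **White tray:** the aluminium block lies flat, holes up; wrist view (318,83).
- **Left alone:** the jar, the tape roll and the orange and pink spools have not moved. The gripper is clear of everything.

```bash
python3 -c "
from bench import arm
print(arm.job_done())"
```

```text
the job is handed in; nothing more can be done
None
```

The job is handed in: both spools are in the yellow tray, both batteries in the red tray and the aluminium block in the white tray, all flat and the same way up, with the flux jar and tape roll left where they stood, at about 28 s on the robot's clock.

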